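Seat the wheel's bearing block on its parallels

ROBOT

A 6-joint arm with a two-finger parallel gripper is mounted at the origin on the work surface. World frame = base frame: x ahead of the robot, y to its left, z up, the work surface at z = 0. Lengths are in m, angles in rad, forces in N, time in s.
With the tool pointing down it reaches from about 0.25 to 0.775 m from the base axis. Payload 4 kg.
Tool frame: the origin (TCP) lies on the centre line of the jaws, within the pads' length; the fingertips stand 8 mm ahead of it and the grasp point (between the pads) lies 11 mm behind it; z points along the fingers, y is the direction in which the jaws open and shut (so a half turn about z gives the same grasp; the last joint's range is limited). The gripper opens to 94 mm and grips with 3 to 60 N. Pads are 16 mm wide; open, the fingers measure 119 mm over their backs; the gripper's body (75 mm by 177 mm) begins 78 mm behind the grasp point.
Start: joints at [-1.248, 0.087, 1.371, -0, 1.684, -0.103], TCP at [0.227, -0.501, 0.214] pointing down, gripper open.
Joint ranges: [-3.1, 3.1], [-0.76, 2.03], [0.27, 2.55], [-1.08, 4.22], [0.17, 2.65], [-2.57, 2.57]. Speed limits (rad/s): [2.79, 2.79, 3.14, 3.14, 3.14, 3.14].

INTERFACE

Orientations are given as [roll, pitch, yaw] about the fixed x, y, z axes, in that order (R = Rz(yaw) Ry(pitch) Rx(roll)).
In Python, from bench import robot, cams, close_job gives the robot as it stands.
- The arm moves only by the tool arm_command, never from a script. Its argument "plan" is one flat list of numbers, 7 for each row, row after row: the shift along the tool's x, y, z in cm, then the turn, a rotation vector about the tool's x, y, z in degrees, then the closure, from 0 (fully open) to 1 (shut). A call has 1 to 8 rows; each row shifts and turns the commanded pose from where the row before left it, along the tool's axes as they then stand; what a row does not reach is not made up. A row lasts 1/8 s, in which the tool goes at most 62.5 mm and 10.7 degrees, less where a joint would pass 70% of its speed; a pose out of reach is approached as far as the arm can. A call with a gripper value outside its range is refused whole. The fingers move at their own pace and stop on an object; the grip force is fixed at half the most. Time passes only in rows, so rows that do not move let the fingers close. It gives the time, the measured TCP pose, the force and the opening at its end, in the units of the state.
- robot.get_obs(): the state, without advancing time (a new reading comes with each control period).
- cams.snapshot(name): name is "scene" or "top"; returns a dict with "pixels" (420x560x3 uint8, red, green, blue), "fov_y" (degrees; the focal length in pixels is half the picture's height over the tangent of half this angle, whatever the lens; pixels are square), "cx", "cy" (the principal point, pixels), "camera_from_world" (4x4, takes a point from world to camera coordinates). Camera axes: x right, y up, looking along -z (the intrinsics and any distortion apply to the point x, -y, -z); pixel columns grow to the right and rows downward; lengths in m; the calibration is good to about 2 mm. A picture is of the moment at which its call begins. There is no depth.
- close_job(): hands the job in, once; it reports no verdict.
The state is a dict: "time": time; "joint_positions": joint angles; "qvel": joint speeds; "joint_torque": joint torques, N m; "tool_pos": TCP position; "ee_rot": TCP orientation; "wrist_force": force on the tool from outside, world axes, zero at the start; "wrist_torque": the same for the moment, N m; "width": finger opening in m.
Only numpy, scipy, OpenCV 4.12 (cv2) and the standard library are available. Lean on these libraries where they do the work, as an engineer would, in place of code of your own. Each camera call takes 0.05 s, during which the arm holds its last target.

TASK

The wheel's bearing block is clamped in the vise but sits too high. Push both steel parallels in under it until they meet the stop rib without knocking, then press its two feet down by turns, each with a steady push of about 20 N, until it is fully down and level and grips both parallels so that neither can slide. Use no heavy blows, leave the bowls and the wrench alone, and let go at the end.

Things in the scene. Friction and masses are not known exactly. Their poses are not given: they have to be found in the camera images.
- vise: Green machine vise fixed to the bench. Origin: bench top below the block's middle. z up; y along the jaws (bed 230 mm long, jaws 130 mm, both centred); x from fixed jaw to moving jaw, screw and T-handle (to x = +150 mm; other end -80 mm). Flat bed 35 mm and jaw tops 78 mm above the bench; jaw faces 41 mm apart, at x = -20.5 and +20.5 mm.
- stop (a point): Middle of the top of the steel stop rib that crosses the vise bed between the jaws, below the block's middle: 20 mm wide along vise y, 14 mm high above the bed, fixed.
- bearing: Aluminium block clamped in the vise, 140 mm long (y, as the vise), 40 thick; foot at each end 40 mm high, its lowest 8 mm a bonded rubber pad; round hub in the middle (radius 25, top 68 above the underside). Origin: middle of underside; z up. Jaw friction holds it 5 to 8 mm too high, tilted up to 0.05 rad along its length; it can only slide down and rock. Seated: level, underside 51 mm above bench.
- foot_left (a point): Flat top of the block's +y foot, 50 mm from the block's middle (flat from 25 to 70), on its centre line; 91 mm above the bench when seated. Some 6 to 10 N moves it and it stays put; pressing one end may lift the other. Seated, its pad yields 1 mm per 15 N. A steady 18 to 25 N on each foot, by turns, makes both parallels grip; a short touch does not. Over 40 N is too hard.
- foot_right (a point): The same point on the block's -y foot; the same holds for it.
- strip_left: Loose steel parallel, 75 mm long (vise y), 32 wide, 16 high, 0.3 kg, flat on the vise bed between the jaws, partly under the block's +y foot, outer end sticking out at +y. Origin: middle of underside. Slides under a push of 2 to 4 N. Home: inner end on the stop rib, origin 47.5 mm from the vise's along y; starts 12 to 35 mm further out. Slide it slowly (20 mm/s): a knock over 40 N is too hard.
- strip_right: The same kind of parallel under the -y foot, sticking out at -y; home with its origin at vise y = -47.5 mm.
- bowl_a: Fired clay bowl, 76 mm across, 30 mm high, standing near the vise; leave it alone. Origin: middle of its foot.
- bowl_b: The same kind of bowl, unfired clay; leave alone.
- bowl_c: The same kind of bowl, fired; leave alone.
- bowl_d: The same kind of bowl, unfired; leave alone.
- wrench: Steel wrench 160 mm long, lying flat beyond the vise; leave alone.
Things that resemble listed ones, but are neither listed nor needed, are in the scene too. Leave any pink or purple look-alike of the strip_left alone.

How it is judged:
By the outcome, as a careful person would: the job done as asked, in the order asked, and still so for the second after the job is handed in, with the robot touching nothing.
It also fails if it takes over 69 s, if anything falls off the work surface, if the arm or the gripper's body presses on something with over 40 N, if the wrist force passes 120 N, or if a joint passes its speed limit or range.

## Working session

There is one attempt and no reset: what is moved stays moved. The work goes in short steps, Python scripts to look and compute and a tool call to move; the robot and the scene stay as the last step left them, time stands still between calls to the robot, and variables do not carry over. Pictures are saved under pics/ and viewed, and the job is handed in when it is done.

Besides the shell and the picture viewer there is one more tool, called after ">>>" in YAML: its name, and indented under it one key for each argument. arm_command: Moves the arm, as the interface text tells. Its arguments: {"type":"object","properties":{"plan":{"type":"array","items":{"type":"number"}}},"required":["plan"]}

```bash
ls; mkdir -p pics; python3 - <<'E'
from bench import robot,cams
import cv2,numpy as np
o=robot.get_obs();print(o)
for n in("scene","top"):
    s=cams.snapshot(n);cv2.imwrite(f"pics/{n}0.png",s["pixels"][:,:,::-1]);print(n,{k:v for k,v in s.items() if k!="pixels"})
E
```

```text
pics
{'time': 0.0, 'joint_positions': array([-1.24811072e+00,  8.79397029e-02,  1.37223464e+00, -2.52119421e-05,
        1.68361009e+00, -1.03111892e-01]), 'qvel': array([ 0.00092413, -0.00030167,  0.00118606, -0.00028177,  0.00082586,
        0.00213257]), 'joint_torque': array([ 1.78516011e-04, -3.40176702e+01, -3.02427471e+01,  7.17174145e-02,
        3.31796031e-02, -1.77820466e-04]), 'tool_pos': array([ 0.22698804, -0.50039035,  0.21232248]), 'ee_rot': array([-3.13940994e+00, -2.00672955e-04,  4.25794468e-01]), 'wrist_force': array([-0.85641616,  0.13299309, -0.0016643 ]), 'wrist_torque': array([-0.00659038, -0.00918344, -0.0008243 ]), 'width': 0.09379932586065472}
scene {'fov_y': 57.24948328500575, 'cx': 279.5939945353543, 'cy': 211.1357990011791, 'camera_from_world': array([[-0.90435391,  0.42632956, -0.01967508,  0.53627339],
       [-0.25162859, -0.49539843,  0.83142254,  0.08791083],
       [ 0.344713  ,  0.75685104,  0.55529222, -0.9702079 ],
       [ 0.        ,  0.        ,  0.        ,  1.        ]])}
top {'fov_y': 44.225506439234906, 'cx': 280.73660136825424, 'cy': 211.7914892874917, 'camera_from_world': array([[-0.01607011, -0.99986276,  0.00402748,  0.01299718],
       [ 0.99794587, -0.01578921,  0.06208654, -0.56587532],
       [-0.06201443,  0.00501694,  0.99806264, -1.05204814],
       [ 0.        ,  0.        ,  0.        ,  1.        ]])}
```

View pics/scene0.png

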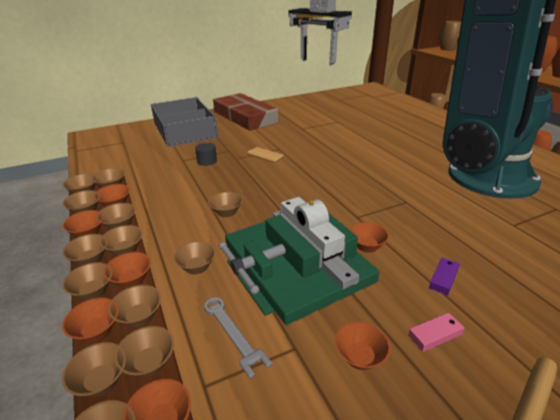

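View pics/top0.png

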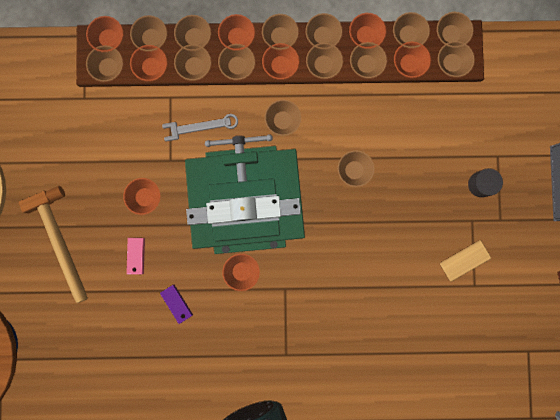

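The top view shows the vise at about (242,208) with its screw pointing up (+x). The block is white, with grey strip ends at about (196,215) on the left (+y) and (291,207) on the right (-y). The pink look-alike is at (135,256) and the purple one at (176,304), both lying loose on the bench. The bowls near the vise are at (142,196), (241,271), (283,118) and (356,169). I'll enlarge the vise.

```bash
cat > h.py <<'E'
import numpy as np,cv2
def K(s):
    f=s["pixels"].shape[0]/2/np.tan(np.radians(s["fov_y"])/2); return f
def ray(s,u,v):
    f=K(s);d=np.array([(u-s["cx"])/f,-(v-s["cy"])/f,-1.]);T=np.array(s["camera_from_world"]);R=T[:3,:3];return -R.T@T[:3,3],R.T@d
def onz(s,u,v,z):
    c,d=ray(s,u,v);return c+d*(z-c[2])/d[2]
def proj(s,p):
    f=K(s);T=np.array(s["camera_from_world"]);q=T[:3,:3]@np.asarray(p,float)+T[:3,3];return np.array([s["cx"]+f*q[0]/-q[2],s["cy"]-f*q[1]/-q[2]])
def crop(s,n,x0,x1,y0,y1,k):
    cv2.imwrite(f"pics/{n}.png",cv2.resize(s["pixels"][y0:y1,x0:x1,::-1],None,fx=k,fy=k,interpolation=cv2.INTER_CUBIC))
E
python3 - <<'E'
from h import *;from bench import cams
import pickle
s={n:cams.snapshot(n) for n in("scene","top")}
pickle.dump(s,open("s0.pkl","wb"));print(s["top"].keys())
crop(s["top"],"topc",175,315,130,260,5);crop(s["scene"],"scc",220,385,190,320,4)
E
```

```text
dict_keys(['pixels', 'fov_y', 'cx', 'cy', 'camera_from_world'])
```

View pics/topc.png

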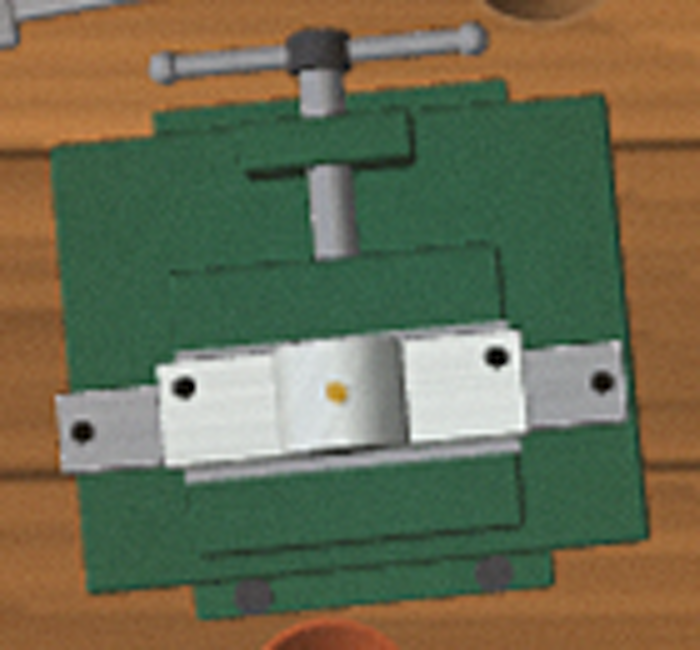

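View pics/scc.png

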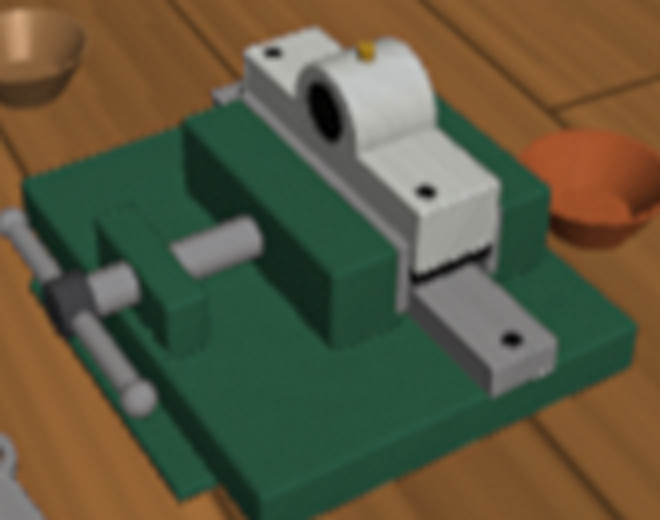

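```bash
python3 - <<'E'
from h import *;import pickle
s=pickle.load(open("s0.pkl","rb"));t=s["top"]
P=lambda x,y,z:onz(t,175+(x+.5)/5-.5,130+(y+.5)/5-.5,z)
TL,BL,BR,TR=[P(*c,.035) for c in((52,148),(92,593),(648,540),(606,95))]
print("bed",TL,BL,BR,TR,np.linalg.norm(TL-TR),np.linalg.norm(BL-BR))
ey=(TL-TR+BL-BR)[:2];ey/=np.linalg.norm(ey);ex=np.array([ey[1],-ey[0]]);yaw=np.arctan2(ex[1],ex[0])
ctr=(TL+TR+BL+BR)[:2]/4; print("yaw",yaw,np.degrees(yaw),"y-center",ctr@ey)
L=[P(57,396,.051),P(63,472,.051)];R=[P(620,341,.051),P(626,418,.051)]
for nm,E in(("L",L),("R",R)):
    m=(E[0]+E[1])[:2]/2;print(nm,E,np.linalg.norm(E[0]-E[1]),"v",m@ex,m@ey)
# block ends top approx z .097
for z in(.097,):
  q=[P(*c,z) for c in((158,366),(167,466),(525,430),(518,330))];
  m=sum(q)[:2]/4;print("block",q,m,"v",m@ex,m@ey,np.linalg.norm(q[0]-q[3]),np.linalg.norm(q[1]-q[2]),np.linalg.norm(q[0]-q[1]))
# jaw ends z .078
for c in((170,272),(498,244),(204,556),(524,524)): p=P(*c,.078)[:2];print("jaw",p@ex,p@ey)
E
```

```text
bed [0.67588329 0.19828947 0.035     ] [0.49386176 0.18293227 0.035     ] [ 0.51169352 -0.04271605  0.035     ] [ 0.6943123  -0.02892683  0.035     ] 0.22796243663914775 0.22635179315137177
yaw 0.07989932770431887 4.5778942633901645 y-center 0.029743057821151067
L [array([0.57294154, 0.19386722, 0.051     ]), array([0.54242799, 0.19161214, 0.051     ])] 0.030596765766613625 v 0.5712889978016712 0.14761355199513093
R [array([ 0.59151561, -0.03218352,  0.051     ]), array([ 0.56049945, -0.03402475,  0.051     ])] 0.031070764025667604 v 0.5715277361730731 -0.07897218640093875
block [array([0.5805973, 0.146925 , 0.097    ]), array([0.54218939, 0.14375917, 0.097     ]), array([0.5538039 , 0.00666523, 0.097     ]), array([0.59228248, 0.00873928, 0.097     ])] [0.56721827 0.07652217] v 0.571516266079782 0.03100589234215831 0.13867889459017207 0.1375850453161884 0.038538164965685205
jaw 0.6285647136039293 0.09474606629813567
jaw 0.6273033665387134 -0.03414312536653345
jaw 0.516687576018467 0.09127314349613798
jaw 0.5171498111030265 -0.03379651564104092
```

Measured in vise coordinates: the vise yaw is 0.080 rad, the left strip's outer end is at +117 mm and the right one's at -109 mm. Both are inside the stated ranges, and lengths and widths match to 1-2 mm. I'll push each strip with the closed fingers, with tool x along vise y. First I turn the tool and close the gripper.

>>> arm_command:
  plan: [0,0,0,0,0,-10,1,0,0,0,0,0,-10,1,0,0,0,0,0,-10,1,0,0,0,0,0,-10,1,0,0,0,0,0,-10,1,0,0,0,0,0,-10,1,0,0,0,0,0,-10,1,4,3.7,0,0,0,0,1]

```text
time: 1.2
tool_pos: [0.2598, -0.4593, 0.2125]
ee_rot: [-3.141, -0.001, 1.644]
wrist_force: [0.9, 0.7, 0.1]
width: 0.0173
```

>>> arm_command:
  plan: [4.2,3.9,0,0,0,0,1,4.2,3.9,0,0,0,0,1,4.2,3.9,0,0,0,0,1,4.2,3.9,0,0,0,0,1,4.2,3.9,0,0,0,0,1,4.2,3.9,0,0,0,0,1,4.2,3.9,0,0,0,0,1,4.2,3.9,0,0,0,0,1]

```text
time: 2.2
tool_pos: [0.5472, -0.0976, 0.2133]
ee_rot: [-3.142, 0.0, 1.648]
wrist_force: [-0.6, -0.9, 0.5]
width: 0.0002
```

```bash
cat >> h.py <<'E'
A=0.080;EX=np.array([np.cos(A),np.sin(A)]);EY=np.array([-EX[1],EX[0]]);O=np.array([.5715,.0302])
def st():
    from bench import robot
    o=robot.get_obs();p=o["tool_pos"];f=o["wrist_force"]
    print("t %.2f v(mm) %s z %.1f rot %s f v %.1f %.1f z %.1f w %.3f"%(o["time"],np.round(1e3*(np.array([p[:2]@EX,p[:2]@EY])-O),1),p[2]*1e3,np.round(o["ee_rot"],4),f[:2]@EX,f[:2]@EY,f[2],o["width"]),np.round(o["joint_positions"],2))
E
python3 -c "from h import *;st()"
```

```text
t 2.20 v(mm) [ -33.8 -171.2] z 213.3 rot [-3.1416e+00  3.0000e-04  1.6476e+00] f v -0.7 -0.9 z 0.5 w 0.000 [-0.28  0.1   1.36 -0.    1.68 -0.36]
```

>>> arm_command:
  plan: [3.4,3.4,0,0,0,0,1,0,0,4,0,0,0,1,0,0,4.5,0,0,0,1,0,0,4,0,0,0,1,0,0,3,0,0,0,1,0,0,0.8,0,0,0,1,0,0,0,0,0,0,1]

```text
time: 3.08
tool_pos: [0.5776, -0.0628, 0.0505]
ee_rot: [-3.141, -0.0, 1.647]
wrist_force: [-0.8, -0.0, 1.4]
width: 0.0004
```

```bash
python3 - <<'E'
from h import *;from bench import cams
st()
for n,c in(("scene",(200,400,150,300,4)),("top",(180,330,140,270,5))): crop(cams.snapshot(n),n+"1",*c)
E
```

```text
t 3.08 v(mm) [  -0.7 -139. ] z 50.5 rot [-3.1412 -0.      1.6475] f v -0.8 0.0 z 1.4 w 0.000 [-0.21  0.24  1.52 -0.    1.38 -0.28]
```

View pics/scene1.png

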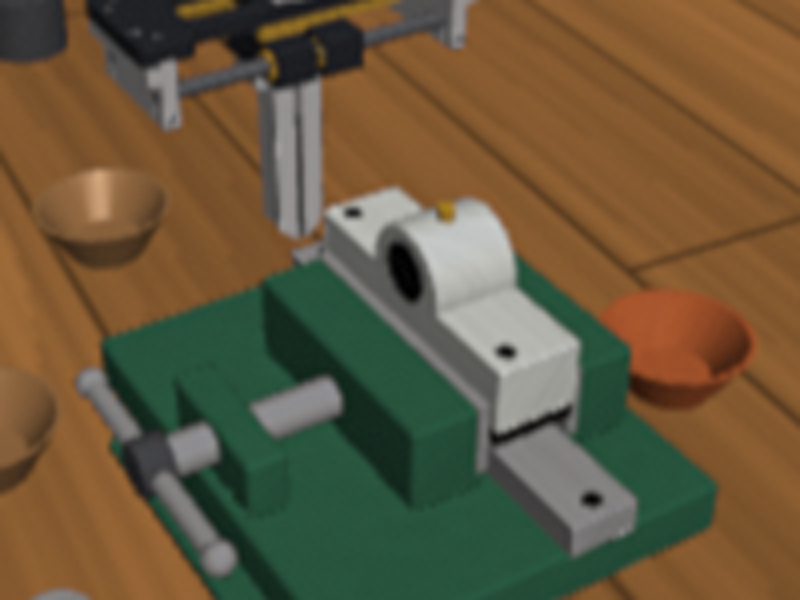

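View pics/top1.png

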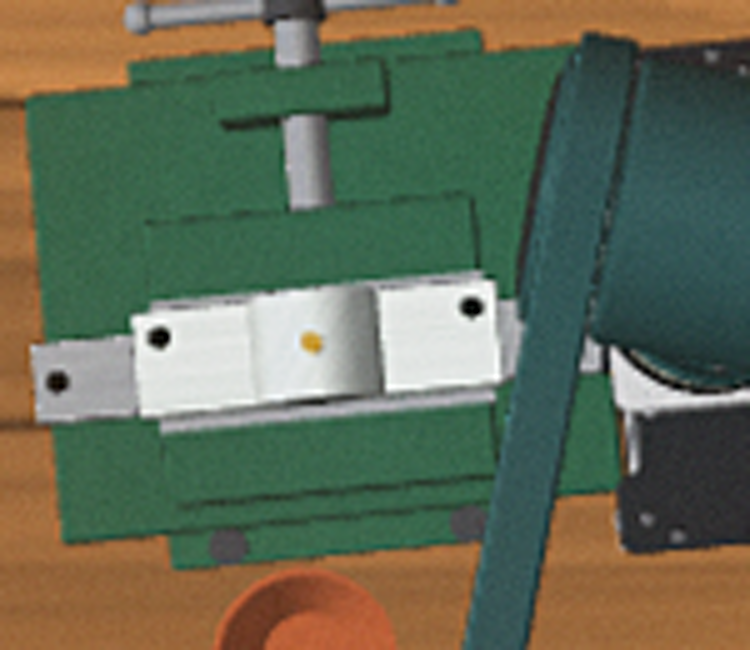

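The closed fingers stand just outside the right strip's end, with the tip at scene crop (297,235). Contact is expected at v y of about -117 and home at about -93. Approaching now.

>>> arm_command:
  plan: [0.5,0.1,0.1,0,0,0,1,0.5,0,0,0,0,0,1,0.4,0,0,0,0,0,1,0.2,0,0,0,0,0,1,0.2,0,0,0,0,0,1,0.2,0,0,0,0,0,1,0.2,0,0,0,0,0,1,0.2,0,0,0,0,0,1]

```text
time: 4.18
tool_pos: [0.5768, -0.039, 0.0495]
ee_rot: [3.142, 0.001, 1.647]
wrist_force: [0.0, -2.1, 0.9]
width: 0.0004
```

```bash
python3 -c "from h import *;st()"
```

```text
t 4.17 v(mm) [   0.4 -115.2] z 49.5 rot [3.1415e+00 5.0000e-04 1.6473e+00] f v -0.1 -2.1 z 0.9 w 0.000 [-0.17  0.24  1.53 -0.    1.37 -0.24]
```

>>> arm_command:
  plan: [0.22,0,0,0,0,0,1,0.22,0,0,0,0,0,1,0.22,0,0,0,0,0,1,0.22,0,0,0,0,0,1,0.22,0,0,0,0,0,1,0.22,0,0,0,0,0,1,0.22,0,0,0,0,0,1]

```text
time: 5.05
tool_pos: [0.5756, -0.0233, 0.0494]
ee_rot: [-3.142, 0.0, 1.648]
wrist_force: [0.1, -1.7, 0.1]
width: 0.0006
```

```bash
python3 -c "from h import *;st()"
```

```text
t 5.05 v(mm) [  0.4 -99.4] z 49.4 rot [-3.1415e+00  1.0000e-04  1.6475e+00] f v -0.1 -1.7 z 0.1 w 0.001 [-0.14  0.23  1.54 -0.    1.37 -0.22]
```

>>> arm_command:
  plan: [0.12,0,0,0,0,0,1,0.12,0,0,0,0,0,1,0.12,0,0,0,0,0,1]

```text
time: 5.42
tool_pos: [0.5753, -0.0198, 0.0494]
ee_rot: [-3.142, 0.0, 1.648]
wrist_force: [0.5, -2.0, 0.7]
width: 0.0005
```

```bash
python3 -c "from h import *;st()"
```

```text
t 5.42 v(mm) [  0.4 -95.9] z 49.4 rot [-3.1416e+00  1.0000e-04  1.6475e+00] f v 0.4 -2.0 z 0.7 w 0.001 [-0.13  0.23  1.54 -0.    1.37 -0.21]
```

>>> arm_command:
  plan: [0.08,0,0,0,0,0,1,0.08,0,0,0,0,0,1]

```text
time: 5.68
tool_pos: [0.5753, -0.019, 0.0495]
ee_rot: [3.141, 0.002, 1.647]
wrist_force: [-0.0, -4.7, -0.8]
width: 0.0004
```

>>> arm_command:
  plan: [0.07,0,0,0,0,0,1]

```text
time: 5.8
tool_pos: [0.5755, -0.019, 0.0495]
ee_rot: [3.141, 0.003, 1.647]
wrist_force: [1.0, -6.9, -0.8]
width: 0.0004
```

>>> arm_command:
  plan: [0.07,0,0,0,0,0,1]

```text
time: 5.92
tool_pos: [0.5755, -0.0189, 0.0496]
ee_rot: [3.141, 0.004, 1.647]
wrist_force: [1.1, -7.9, -1.6]
width: 0.0007
```

```bash
python3 -c "from h import *;st()"
```

```text
t 5.92 v(mm) [  0.7 -95. ] z 49.6 rot [3.1409 0.0042 1.6471] f v 0.4 -8.0 z -1.6 w 0.001 [-0.13  0.23  1.54 -0.    1.37 -0.2 ]
```

The strip stopped at v y = -95.0 while the force built slowly from 2 to 8 N, so it is seated on the stop. Next I back off and fly to the left side.

>>> arm_command:
  plan: [-0.5,0,0,0,0,0,1,-1.5,0,0,0,0,0,1,0,0,-4.5,0,0,0,1,0,0,-6,0,0,0,1,0,0,-2.5,0,0,0,1,4,0,0,0,0,0,1,5.5,0,0,0,0,0,1,5.5,0,0,0,0,0,1]

```text
time: 6.92
tool_pos: [0.565, 0.1138, 0.1796]
ee_rot: [3.141, -0.001, 1.646]
wrist_force: [-0.4, -0.5, -0.4]
width: 0.0004
```

>>> arm_command:
  plan: [5.5,0,0,0,0,0,1,4,0,0,0,0,0,1,0.9,0,0,0,0,0,1]

```text
time: 7.3
tool_pos: [0.5566, 0.2186, 0.1792]
ee_rot: [-3.141, -0.001, 1.651]
wrist_force: [-0.6, 0.5, 0.4]
width: 0.0006
```

```bash
python3 - <<'E'
from h import *;from bench import cams
st()
crop(cams.snapshot("scene"),"scene2",200,400,150,300,4)
E
```

```text
t 7.30 v(mm) [  0.8 143.2] z 179.2 rot [-3.1409e+00 -8.0000e-04  1.6509e+00] f v -0.6 0.6 z 0.4 w 0.001 [0.28 0.2  1.31 0.   1.63 0.2 ]
```

View pics/scene2.png

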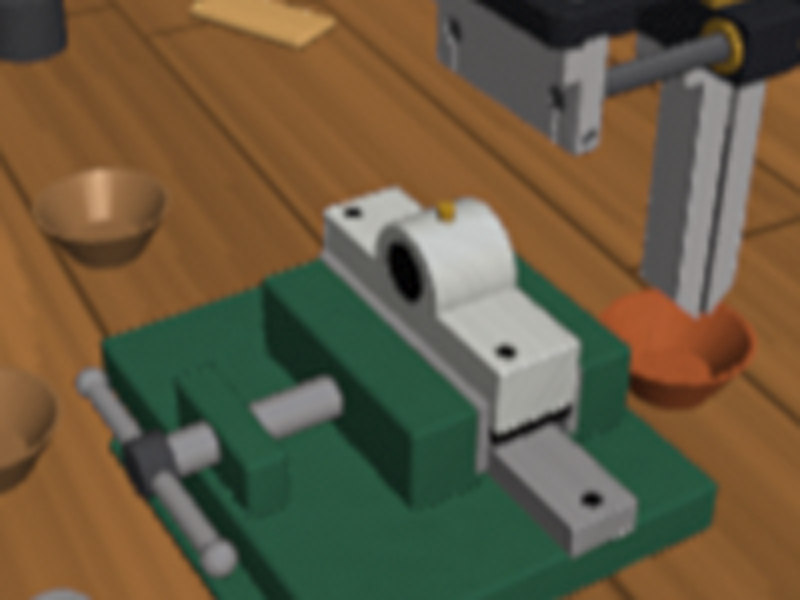

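The right strip's end no longer shows behind the block (it was at crop (305,255)). The fingers hang above the left standoff at v y = 143. Descending and approaching the left strip.

>>> arm_command:
  plan: [0,0,3.5,0,0,0,1,0,0,5,0,0,0,1,0,0,3.5,0,0,0,1,0,0,1,0,0,0,1,-0.4,0,0,0,0,0,1,-0.5,0,0,0,0,0,1,-0.3,0,0,0,0,0,1,-0.2,0,0,0,0,0,1]

```text
time: 8.35
tool_pos: [0.5589, 0.2024, 0.0506]
ee_rot: [3.14, -0.0, 1.647]
wrist_force: [0.8, -0.9, -0.8]
width: 0.0005
```

```bash
python3 - <<'E'
from h import *;from bench import cams
st()
crop(cams.snapshot("scene"),"scene3",200,400,150,300,4)
E
```

```text
t 8.35 v(mm) [  1.8 126.9] z 50.6 rot [ 3.1395e+00 -3.0000e-04  1.6474e+00] f v 0.7 -0.9 z -0.8 w 0.000 [ 0.25  0.27  1.49 -0.    1.38  0.18]
```

View pics/scene3.png

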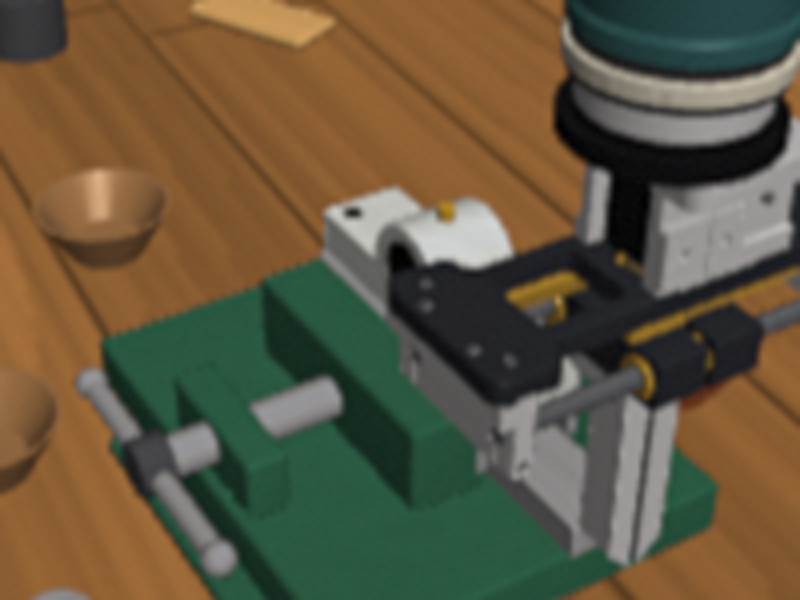

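The finger is at the strip's end, at about crop (590,545). Sliding it in slowly.

>>> arm_command:
  plan: [-0.15,-0.1,0.1,0,0,0,1,-0.15,0,0,0,0,0,1,-0.2,0,0,0,0,0,1,-0.2,0,0,0,0,0,1,-0.22,0,0,0,0,0,1,-0.22,0,0,0,0,0,1,-0.22,0,0,0,0,0,1,-0.22,0,0,0,0,0,1]

```text
time: 9.4
tool_pos: [0.5584, 0.1866, 0.0484]
ee_rot: [-3.141, -0.0, 1.647]
wrist_force: [0.8, 5.1, 3.0]
width: 0.0003
```

```bash
python3 -c "from h import *;st()"
```

```text
t 9.40 v(mm) [  0.  111.1] z 48.4 rot [-3.1415 -0.      1.6475] f v 1.2 5.1 z 3.0 w 0.000 [0.23 0.26 1.51 0.   1.38 0.15]
```

>>> arm_command:
  plan: [-0.22,0,0,0,0,0,1,-0.22,0,0,0,0,0,1,-0.22,0,0,0,0,0,1,-0.22,0,0,0,0,0,1]

```text
time: 9.9
tool_pos: [0.5591, 0.1778, 0.0484]
ee_rot: [-3.141, 0.0, 1.648]
wrist_force: [0.5, 4.7, 3.5]
width: 0.0006
```

```bash
python3 -c "from h import *;st()"
```

```text
t 9.90 v(mm) [  0.  102.3] z 48.4 rot [-3.1415e+00  1.0000e-04  1.6475e+00] f v 0.8 4.7 z 3.5 w 0.001 [ 0.21  0.26  1.51 -0.    1.38  0.13]
```

>>> arm_command:
  plan: [-0.15,0,0,0,0,0,1,-0.15,0,0,0,0,0,1,-0.12,0,0,0,0,0,1]

```text
time: 10.28
tool_pos: [0.5594, 0.1736, 0.0484]
ee_rot: [-3.142, 0.0, 1.648]
wrist_force: [-0.2, 5.3, 2.5]
width: 0.0004
```

>>> arm_command:
  plan: [-0.12,0,0,0,0,0,1,-0.1,0,0,0,0,0,1]

```text
time: 10.52
tool_pos: [0.5596, 0.1715, 0.0484]
ee_rot: [-3.142, 0.0, 1.648]
wrist_force: [0.4, 4.0, 3.2]
width: 0.0006
```

>>> arm_command:
  plan: [-0.1,0,0,0,0,0,1,-0.1,0,0,0,0,0,1]

```text
time: 10.78
tool_pos: [0.5598, 0.1695, 0.0485]
ee_rot: [-3.142, 0.0, 1.648]
wrist_force: [-0.6, 5.0, 4.6]
width: 0.0008
```

```bash
python3 -c "from h import *;st()"
```

```text
t 10.78 v(mm) [ 0. 94.] z 48.5 rot [-3.1416e+00  1.0000e-04  1.6475e+00] f v -0.2 5.1 z 4.6 w 0.001 [ 0.2   0.25  1.52 -0.    1.37  0.12]
```

>>> arm_command:
  plan: [-0.09,0,0,0,0,0,1]

```text
time: 10.9
tool_pos: [0.5598, 0.1692, 0.0484]
ee_rot: [-3.142, -0.001, 1.647]
wrist_force: [-0.5, 7.8, 3.6]
width: 0.0006
```

>>> arm_command:
  plan: [-0.09,0,0,0,0,0,1]

```text
time: 11.02
tool_pos: [0.5597, 0.1692, 0.0485]
ee_rot: [3.141, -0.003, 1.648]
wrist_force: [-1.1, 8.9, 2.2]
width: 0.0006
```

>>> arm_command:
  plan: [-0.09,0,0,0,0,0,1]

```text
time: 11.15
tool_pos: [0.5597, 0.1692, 0.0485]
ee_rot: [3.141, -0.005, 1.648]
wrist_force: [-0.9, 10.2, 2.4]
width: 0.0006
```

>>> arm_command:
  plan: [-0.08,0,0,0,0,0,1]

```text
time: 11.28
tool_pos: [0.5597, 0.1691, 0.0485]
ee_rot: [3.141, -0.006, 1.648]
wrist_force: [-1.2, 11.8, 2.3]
width: 0.0004
```

```bash
python3 -c "from h import *;st()"
```

```text
t 11.28 v(mm) [-0.  93.7] z 48.5 rot [ 3.1413 -0.0061  1.6481] f v -0.2 11.9 z 2.3 w 0.000 [0.19 0.25 1.52 0.01 1.37 0.11]
```

Left strip stopped at +93.7 with a gentle rise to 12 N. The right one stopped at -95.0. The 188.7 mm span is 170 mm plus one finger width, which agrees with both strips sitting on the rib. Next I back off and move over the left foot.

>>> arm_command:
  plan: [0.6,0,0,0,0,0,1,1.4,0,0,0,0,0,1,0,0,-4,0,0,0,1,0,0,-4.5,0,0,0,1,-2.5,0,0,0,0,0,1,-4,0,0,0,0,0,1,0,0,0,0,0,0,1]

```text
time: 12.15
tool_pos: [0.5634, 0.1188, 0.1329]
ee_rot: [-3.14, 0.002, 1.644]
wrist_force: [-1.2, -0.6, -0.7]
width: 0.0002
```

```bash
python3 - <<'E'
from h import *;from bench import cams
st()
crop(cams.snapshot("scene"),"scene4",200,400,150,300,4)
crop(cams.snapshot("top"),"top4",180,330,140,270,5)
E
```

```text
t 12.15 v(mm) [-0.4 43.2] z 132.9 rot [-3.1403e+00  2.1000e-03  1.6440e+00] f v -1.3 -0.5 z -0.7 w 0.000 [ 0.11  0.17  1.43 -0.    1.53  0.04]
```

View pics/scene4.png

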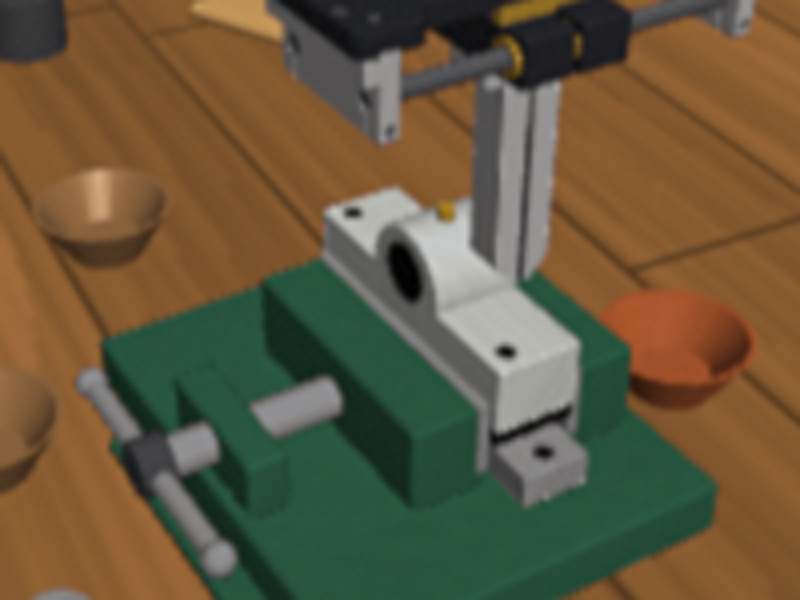

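View pics/top4.png

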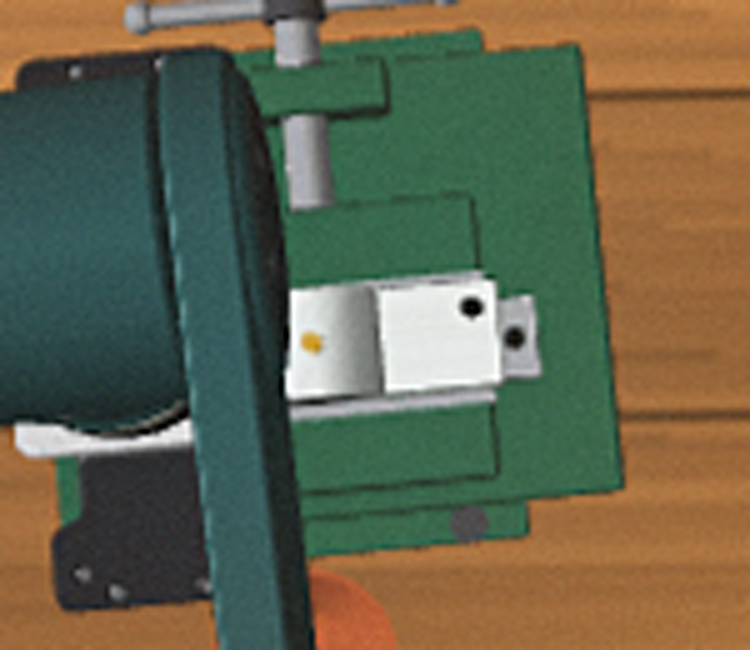

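Both strips show only short, equal-looking ends: left at scene crop (545,470), right at top crop (518,337). Moving to v y of about 49 and stopping just above the left foot.

>>> arm_command:
  plan: [0.6,0.05,0.8,0,0,0,1,0,0,0.8,0,0,0,1,0,0,0.3,0,0,0,1,0,0,0.1,0,0,0,1]

```text
time: 12.75
tool_pos: [0.5632, 0.1274, 0.1128]
ee_rot: [-3.141, 0.0, 1.648]
wrist_force: [-0.0, -1.5, -0.2]
width: 0.0003
```

>>> arm_command:
  plan: [0,0,0.15,0,0,0,1,0,0,0.15,0,0,0,1]

```text
time: 13.0
tool_pos: [0.5637, 0.1272, 0.1107]
ee_rot: [3.141, 0.0, 1.647]
wrist_force: [-0.4, 0.8, 0.5]
width: 0.0008
```

```bash
python3 - <<'E'
from h import *;import pickle
st()
t=pickle.load(open("s0.pkl","rb"))["top"]
P=lambda x,y,z:onz(t,180+(x+.5)/5-.5,140+(y+.5)/5-.5,z)[:2]
for c in((535,295),(540,376)): p=P(*c,.051);print(p@EX-O[0],p@EY-O[1])
E
```

```text
t 13.00 v(mm) [ 0.6 51.5] z 110.7 rot [3.1409 0.     1.6474] f v -0.3 0.8 z 0.5 w 0.001 [ 0.12  0.19  1.46 -0.    1.49  0.05]
0.01625043615659505 -0.0854043975686538
-0.01636909085536875 -0.08425133880533435
```

The right strip's outer end measures -84.8 mm (home is -85). Now to feel for the left foot.

>>> arm_command:
  plan: [0,0,0.12,0,0,0,1,0,0,0.12,0,0,0,1]

```text
time: 13.25
tool_pos: [0.5636, 0.1271, 0.1081]
ee_rot: [3.141, 0.0, 1.647]
wrist_force: [0.0, 0.2, -0.3]
width: 0.0004
```

>>> arm_command:
  plan: [0,0,0.12,0,0,0,1,0,0,0.12,0,0,0,1]

```text
time: 13.5
tool_pos: [0.5636, 0.1272, 0.1061]
ee_rot: [3.141, 0.0, 1.647]
wrist_force: [-1.1, -0.6, 4.2]
width: 0.0002
```

>>> arm_command:
  plan: [0,0,0.12,0,0,0,1]

```text
time: 13.62
tool_pos: [0.5636, 0.1272, 0.1057]
ee_rot: [3.141, 0.0, 1.648]
wrist_force: [-1.1, -0.3, 6.7]
width: 0.0008
```

>>> arm_command:
  plan: [0,0,0.12,0,0,0,1]

```text
time: 13.75
tool_pos: [0.5636, 0.1274, 0.1049]
ee_rot: [3.141, -0.0, 1.648]
wrist_force: [-3.1, -0.5, 6.8]
width: 0.0007
```

Contact at TCP z of about 106 mm, so the foot is about 7 mm high. It slides at about 7 N. I take it down about 3 mm, then switch.

>>> arm_command:
  plan: [0,0,0.1,0,0,0,1,0,0,0.1,0,0,0,1]

```text
time: 14.0
tool_pos: [0.5636, 0.1276, 0.1031]
ee_rot: [3.141, -0.001, 1.648]
wrist_force: [-2.3, 0.4, 7.3]
width: 0.0003
```

>>> arm_command:
  plan: [0,0,-0.3,0,0,0,1,0,0,-1,0,0,0,1,0,0,-3.5,0,0,0,1,-2.5,0,0,0,0,0,1,-5,0,0,0,0,0,1,-2.5,0,0,0,0,0,1,0,0,1.5,0,0,0,1,0,0,1.5,0,0,0,1]

```text
time: 15.0
tool_pos: [0.5709, 0.0282, 0.1181]
ee_rot: [-3.141, -0.001, 1.648]
wrist_force: [-0.5, -0.4, 0.3]
width: 0.0008
```

```bash
python3 -c "from h import *;st()"
```

```text
t 15.00 v(mm) [ -0.2 -47.7] z 118.1 rot [-3.1410e+00 -7.0000e-04  1.6477e+00] f v -0.5 -0.4 z 0.3 w 0.001 [-0.05  0.17  1.47  0.    1.5  -0.13]
```

>>> arm_command:
  plan: [-0.25,0,0.4,0,0,0,1,0,0,0.15,0,0,0,1,0,0,0.12,0,0,0,1]

```text
time: 15.38
tool_pos: [0.5716, 0.0255, 0.1128]
ee_rot: [3.141, 0.0, 1.648]
wrist_force: [0.4, 0.4, 1.0]
width: 0.0003
```

>>> arm_command:
  plan: [0,0,0.12,0,0,0,1,0,0,0.12,0,0,0,1]

```text
time: 15.62
tool_pos: [0.5716, 0.0251, 0.1105]
ee_rot: [3.141, 0.0, 1.648]
wrist_force: [0.6, -0.4, 0.4]
width: 0.0007
```

>>> arm_command:
  plan: [0,0,0.12,0,0,0,1,0,0,0.12,0,0,0,1]

```text
time: 15.88
tool_pos: [0.5714, 0.025, 0.1078]
ee_rot: [3.141, 0.0, 1.647]
wrist_force: [-0.1, -0.7, -0.5]
width: 0.0003
```

>>> arm_command:
  plan: [0,0,0.12,0,0,0,1,0,0,0.12,0,0,0,1]

```text
time: 16.12
tool_pos: [0.5713, 0.025, 0.1053]
ee_rot: [-3.142, 0.0, 1.647]
wrist_force: [-0.6, 0.2, 1.0]
width: 0.0006
```

>>> arm_command:
  plan: [0,0,0.12,0,0,0,1,0,0,0.12,0,0,0,1]

```text
time: 16.38
tool_pos: [0.5714, 0.0248, 0.1043]
ee_rot: [3.141, 0.001, 1.647]
wrist_force: [-3.0, -0.6, 6.1]
width: 0.0006
```

>>> arm_command:
  plan: [0,0,0.12,0,0,0,1,0,0,0.12,0,0,0,1]

```text
time: 16.62
tool_pos: [0.5715, 0.0244, 0.1023]
ee_rot: [3.141, 0.002, 1.647]
wrist_force: [-3.7, -1.1, 7.0]
width: 0.0006
```

>>> arm_command:
  plan: [0,0,0.1,0,0,0,1,0,0,0.1,0,0,0,1]

```text
time: 16.88
tool_pos: [0.5715, 0.0242, 0.1005]
ee_rot: [3.141, 0.002, 1.647]
wrist_force: [-3.1, -2.4, 7.8]
width: 0.0008
```

>>> arm_command:
  plan: [0,0,0.1,0,0,0,1]

```text
time: 17.0
tool_pos: [0.5715, 0.0241, 0.0995]
ee_rot: [3.141, 0.002, 1.647]
wrist_force: [-3.6, -2.8, 7.2]
width: 0.0001
```

>>> arm_command:
  plan: [0,0,0.08,0,0,0,1]

```text
time: 17.12
tool_pos: [0.5715, 0.0241, 0.099]
ee_rot: [3.141, 0.002, 1.647]
wrist_force: [-3.3, -0.8, 10.4]
width: 0.0005
```

>>> arm_command:
  plan: [0,0,0.08,0,0,0,1]

```text
time: 17.25
tool_pos: [0.5715, 0.0242, 0.0989]
ee_rot: [3.14, 0.002, 1.647]
wrist_force: [-5.7, -2.0, 11.7]
width: 0.0008
```

>>> arm_command:
  plan: [0,0,0.08,0,0,0,1]

```text
time: 17.38
tool_pos: [0.5715, 0.0241, 0.0988]
ee_rot: [3.14, 0.002, 1.647]
wrist_force: [-6.8, -2.1, 15.0]
width: 0.0005
```

The right foot reaches the strip at TCP z = 99, exactly the seated height. Back to the left foot.

>>> arm_command:
  plan: [0,0,-0.3,0,0,0,1,0,0,-1.2,0,0,0,1,0,0,-3.5,0,0,0,1,2.5,0,0,0,0,0,1,5,0,0,0,0,0,1,2.6,0,0,0,0,0,1,0,0,2,0,0,0,1,0,0,1.5,0,0,0,1]

```text
time: 18.38
tool_pos: [0.5634, 0.1262, 0.1094]
ee_rot: [-3.141, 0.0, 1.648]
wrist_force: [0.5, 0.1, 0.1]
width: 0.0006
```

>>> arm_command:
  plan: [0,0,0.4,0,0,0,1,0,0,0.15,0,0,0,1,0,0,0.12,0,0,0,1]

```text
time: 18.75
tool_pos: [0.5641, 0.1254, 0.1041]
ee_rot: [3.14, 0.0, 1.647]
wrist_force: [1.2, 0.6, 0.3]
width: 0.0003
```

```bash
python3 -c "from h import *;st()"
```

```text
t 18.75 v(mm) [ 0.8 49.8] z 104.1 rot [3.1404 0.     1.6469] f v 1.2 0.5 z 0.3 w 0.000 [ 0.12  0.19  1.47 -0.    1.48  0.04]
```

>>> arm_command:
  plan: [0,0,0.12,0,0,0,1,0,0,0.12,0,0,0,1]

```text
time: 19.0
tool_pos: [0.5639, 0.1257, 0.1014]
ee_rot: [3.141, 0.0, 1.647]
wrist_force: [-0.0, 0.7, -0.4]
width: 0.0005
```

>>> arm_command:
  plan: [0,0,0.1,0,0,0,1,0,0,0.1,0,0,0,1]

```text
time: 19.25
tool_pos: [0.5637, 0.1258, 0.0991]
ee_rot: [3.141, -0.0, 1.648]
wrist_force: [-0.1, 0.3, 4.6]
width: 0.0002
```

>>> arm_command:
  plan: [0,0,0.1,0,0,0,1]

```text
time: 19.38
tool_pos: [0.5637, 0.1258, 0.099]
ee_rot: [3.141, -0.0, 1.648]
wrist_force: [-3.5, -0.1, 6.8]
width: 0.0006
```

>>> arm_command:
  plan: [0,0,0.1,0,0,0,1]

```text
time: 19.5
tool_pos: [0.5637, 0.1259, 0.0989]
ee_rot: [3.141, -0.0, 1.648]
wrist_force: [-4.4, -0.1, 9.6]
width: 0.0006
```

>>> arm_command:
  plan: [0,0,0.08,0,0,0,1]

```text
time: 19.62
tool_pos: [0.5637, 0.1259, 0.0989]
ee_rot: [3.14, -0.0, 1.648]
wrist_force: [-5.3, -0.2, 11.7]
width: 0.0005
```

Left is at 98.9 too, so the block is down and level. Ramping to a steady 20-21 N now, then holding.

>>> arm_command:
  plan: [0,0,0.1,0,0,0,1,0,0,0.1,0,0,0,1]

```text
time: 19.88
tool_pos: [0.5637, 0.1261, 0.0985]
ee_rot: [3.14, -0.0, 1.648]
wrist_force: [-7.7, -0.9, 17.7]
width: 0.0009
```

>>> arm_command:
  plan: [0,0,0.07,0,0,0,1,0,0,0,0,0,0,1]

```text
time: 20.12
tool_pos: [0.5637, 0.1261, 0.0984]
ee_rot: [3.139, -0.0, 1.648]
wrist_force: [-7.8, -0.9, 17.0]
width: 0.0005
```

>>> arm_command:
  plan: [0,-0.1,0.08,0,0,0,1,0,-0.1,0.06,0,0,0,1,0,0,0,0,0,0,1]

```text
time: 20.5
tool_pos: [0.5636, 0.1261, 0.0984]
ee_rot: [3.134, -0.001, 1.648]
wrist_force: [-5.8, 0.5, 19.0]
width: 0.0003
```

>>> arm_command:
  plan: [0,0,0,0,0,0,1,0,0,0,0,0,0,1,0,0,0,0,0,0,1,0,0,0,0,0,0,1]

```text
time: 21.0
tool_pos: [0.5636, 0.1261, 0.0984]
ee_rot: [3.134, -0.001, 1.648]
wrist_force: [-4.9, 0.6, 19.0]
width: 0.0005
```

>>> arm_command:
  plan: [0,0,0,0,0,0,1,0,0,0,0,0,0,1,0,0,0,0,0,0,1,0,0,0,0,0,0,1]

```text
time: 21.5
tool_pos: [0.5636, 0.1261, 0.0984]
ee_rot: [3.134, -0.001, 1.648]
wrist_force: [-5.3, 0.5, 19.7]
width: 0.0006
```

>>> arm_command:
  plan: [0,0,0.08,0,0,0,1,0,0,0,0,0,0,1,0,0,0,0,0,0,1,0,0,0,0,0,0,1,0,0,0,0,0,0,1,0,0,0,0,0,0,1,0,0,0,0,0,0,1,0,0,0,0,0,0,1]

```text
time: 22.5
tool_pos: [0.5636, 0.1262, 0.0982]
ee_rot: [3.134, -0.001, 1.648]
wrist_force: [-6.3, -0.1, 20.1]
width: 0.0006
```

>>> arm_command:
  plan: [0,0.1,-0.3,0,0,0,1,0,0.1,-0.5,0,0,0,1,0,0,-1,0,0,0,1,0,0,-3.5,0,0,0,1,-3,0,0,0,0,0,1,-5,0,0,0,0,0,1,-2.1,0,0,0,0,0,1,0,0,2,0,0,0,1]

```text
time: 23.5
tool_pos: [0.5729, 0.0236, 0.1259]
ee_rot: [3.138, 0.0, 1.645]
wrist_force: [-1.0, 0.8, 0.0]
width: 0.0004
```

>>> arm_command:
  plan: [0,0,1.5,0,0,0,1,0,0,0.4,0,0,0,1,0,0,0.12,0,0,0,1]

```text
time: 23.88
tool_pos: [0.5713, 0.0256, 0.1039]
ee_rot: [-3.141, -0.0, 1.648]
wrist_force: [0.6, 0.3, 1.2]
width: 0.0004
```

```bash
python3 -c "from h import *;st()"
```

```text
t 23.88 v(mm) [ -0.  -50.4] z 103.9 rot [-3.1411e+00 -1.0000e-04  1.6483e+00] f v 0.6 0.2 z 1.2 w 0.000 [-0.05  0.18  1.48  0.    1.48 -0.13]
```

>>> arm_command:
  plan: [0,0,0.12,0,0,0,1,0,0,0.12,0,0,0,1]

```text
time: 24.12
tool_pos: [0.5718, 0.0252, 0.1024]
ee_rot: [3.14, 0.0, 1.648]
wrist_force: [-0.9, 0.0, 0.5]
width: 0.0005
```

>>> arm_command:
  plan: [0,0,0.1,0,0,0,1,0,-0.05,0.1,0,0,0,1]

```text
time: 24.38
tool_pos: [0.571, 0.025, 0.0999]
ee_rot: [3.141, 0.0, 1.648]
wrist_force: [0.5, -0.6, 0.7]
width: 0.0008
```

>>> arm_command:
  plan: [0,-0.05,0.1,0,0,0,1,0,-0.05,0.1,0,0,0,1]

```text
time: 24.62
tool_pos: [0.5705, 0.0249, 0.0988]
ee_rot: [3.14, 0.0, 1.648]
wrist_force: [0.7, -0.6, 5.7]
width: 0.0003
```

>>> arm_command:
  plan: [0,-0.05,0.1,0,0,0,1,0,0,0.08,0,0,0,1]

```text
time: 24.88
tool_pos: [0.5705, 0.0248, 0.0987]
ee_rot: [3.138, 0.001, 1.648]
wrist_force: [-1.9, -0.4, 11.1]
width: 0.0005
```

>>> arm_command:
  plan: [0,0,0.1,0,0,0,1,0,-0.05,0.1,0,0,0,1,0,0,0.08,0,0,0,1]

```text
time: 25.25
tool_pos: [0.5705, 0.0246, 0.0984]
ee_rot: [3.136, 0.001, 1.648]
wrist_force: [-5.4, -0.8, 18.9]
width: -0.0001
```

>>> arm_command:
  plan: [0,0,0.08,0,0,0,1,0,0,0,0,0,0,1]

```text
time: 25.5
tool_pos: [0.5705, 0.0246, 0.0983]
ee_rot: [3.135, 0.001, 1.648]
wrist_force: [-5.9, -0.3, 17.8]
width: 0.0004
```

>>> arm_command:
  plan: [0,0,0,0,0,0,1,0,0,0,0,0,0,1]

```text
time: 25.75
tool_pos: [0.5705, 0.0245, 0.0983]
ee_rot: [3.135, 0.001, 1.648]
wrist_force: [-5.7, 0.1, 18.1]
width: 0.0004
```

>>> arm_command:
  plan: [0,0,0.07,0,0,0,1,0,0,0.05,0,0,0,1,0,0,0,0,0,0,1]

```text
time: 26.12
tool_pos: [0.5706, 0.0245, 0.0982]
ee_rot: [3.135, 0.002, 1.648]
wrist_force: [-6.7, -0.3, 21.9]
width: 0.0001
```

>>> arm_command:
  plan: [0,0,0,0,0,0,1,0,0,0,0,0,0,1,0,0,0,0,0,0,1,0,0,0,0,0,0,1,0,0,0,0,0,0,1,0,0,0,0,0,0,1,0,0,0,0,0,0,1,0,0,0,0,0,0,1]

```text
time: 27.12
tool_pos: [0.5705, 0.0245, 0.0981]
ee_rot: [3.135, 0.002, 1.648]
wrist_force: [-8.0, -0.6, 21.9]
width: 0.0003
```

>>> arm_command:
  plan: [0,0,0,0,0,0,1,0,0,0,0,0,0,1,0,0,0,0,0,0,1,0,0,0,0,0,0,1,0,0,0,0,0,0,1,0,0,0,0,0,0,1]

```text
time: 27.88
tool_pos: [0.5706, 0.0245, 0.0981]
ee_rot: [3.135, 0.002, 1.648]
wrist_force: [-7.0, -0.3, 23.0]
width: 0.0005
```

Right held at about 22 N for 1.75 s. One more turn on the left checks that it hasn't risen and gives it another good steady push.

>>> arm_command:
  plan: [0,0.1,-0.3,0,0,0,1,0,0.1,-0.5,0,0,0,1,0,0,-1,0,0,0,1,0,0,-3.8,0,0,0,1,3,0,0,0,0,0,1,5,0,0,0,0,0,1,2.1,0,0,0,0,0,1,0,0,2,0,0,0,1]

```text
time: 28.88
tool_pos: [0.5642, 0.1273, 0.1286]
ee_rot: [3.138, 0.0, 1.65]
wrist_force: [-0.1, -1.1, -0.5]
width: 0.0003
```

>>> arm_command:
  plan: [0,0,1.6,0,0,0,1,0,0,0.5,0,0,0,1,0,0,0.12,0,0,0,1]

```text
time: 29.25
tool_pos: [0.563, 0.1251, 0.1045]
ee_rot: [-3.141, 0.0, 1.647]
wrist_force: [-0.0, 0.2, -0.7]
width: 0.0003
```

```bash
python3 -c "from h import *;st()"
```

```text
t 29.25 v(mm) [-0.3 49.6] z 104.5 rot [-3.1407e+00  3.0000e-04  1.6468e+00] f v -0.0 0.2 z -0.7 w 0.000 [ 0.12  0.19  1.47 -0.    1.48  0.04]
```

>>> arm_command:
  plan: [0,0,0.12,0,0,0,1,0,0,0.12,0,0,0,1,0,0,0.1,0,0,0,1]

```text
time: 29.62
tool_pos: [0.5634, 0.1256, 0.102]
ee_rot: [3.141, 0.0, 1.647]
wrist_force: [-0.0, 0.6, 0.8]
width: 0.0006
```

>>> arm_command:
  plan: [0,-0.05,0.1,0,0,0,1,0,-0.05,0.1,0,0,0,1]

```text
time: 29.88
tool_pos: [0.5621, 0.1256, 0.0996]
ee_rot: [3.141, 0.0, 1.648]
wrist_force: [0.6, -0.6, 0.0]
width: 0.0007
```

>>> arm_command:
  plan: [0,-0.05,0.1,0,0,0,1,0,-0.05,0.1,0,0,0,1]

```text
time: 30.12
tool_pos: [0.5618, 0.1257, 0.0988]
ee_rot: [3.139, -0.0, 1.648]
wrist_force: [-0.4, -0.6, 6.8]
width: 0.0006
```

>>> arm_command:
  plan: [0,0,0.1,0,0,0,1,0,0,0.1,0,0,0,1]

```text
time: 30.38
tool_pos: [0.5618, 0.1258, 0.0986]
ee_rot: [3.139, -0.0, 1.648]
wrist_force: [-4.0, 0.6, 13.4]
width: 0.0003
```

>>> arm_command:
  plan: [0,0,0.1,0,0,0,1,0,0,0.1,0,0,0,1,0,0,0.08,0,0,0,1,0,0,0,0,0,0,1]

```text
time: 30.88
tool_pos: [0.5619, 0.126, 0.0983]
ee_rot: [3.137, -0.001, 1.648]
wrist_force: [-6.8, -0.6, 19.1]
width: 0.0005
```

>>> arm_command:
  plan: [0,0,0.05,0,0,0,1,0,0,0,0,0,0,1]

```text
time: 31.12
tool_pos: [0.5618, 0.126, 0.0982]
ee_rot: [3.137, -0.001, 1.648]
wrist_force: [-7.9, -0.6, 20.6]
width: 0.0002
```

>>> arm_command:
  plan: [0,0,0.05,0,0,0,1,0,0,0,0,0,0,1,0,0,0,0,0,0,1,0,0,0,0,0,0,1,0,0,0,0,0,0,1,0,0,0,0,0,0,1,0,0,0,0,0,0,1,0,0,0,0,0,0,1]

```text
time: 32.12
tool_pos: [0.5619, 0.126, 0.0982]
ee_rot: [3.137, -0.001, 1.648]
wrist_force: [-8.3, -0.5, 22.5]
width: 0.0002
```

>>> arm_command:
  plan: [0,0,0,0,0,0,1,0,0,0,0,0,0,1,0,0,0,0,0,0,1,0,0,0,0,0,0,1,0,0,0,0,0,0,1,0,0,0,0,0,0,1,0,0,0,0,0,0,1,0,0,0,0,0,0,1]

```text
time: 33.12
tool_pos: [0.5619, 0.126, 0.0982]
ee_rot: [3.137, -0.001, 1.648]
wrist_force: [-8.4, -0.1, 22.5]
width: 0.0005
```

>>> arm_command:
  plan: [0,0.1,-0.3,0,0,0,1,0,0.1,-0.5,0,0,0,1,0,0,-1,0,0,0,1,0,0,-4,0,0,0,1,0,0,-5,0,0,0,1,-3,-5,-2,0,0,0,1,-3,-5,0,0,0,0,1,-3,-5,0,0,0,0,1]

```text
time: 34.12
tool_pos: [0.4193, 0.0236, 0.2201]
ee_rot: [3.141, 0.001, 1.648]
wrist_force: [-0.4, -1.3, 1.7]
width: 0.0002
```

>>> arm_command:
  plan: [-4,-4,0,0,0,0,1,-5,-3,0,0,0,0,1,-5,-3,0,0,0,0,1,-5,0,0,0,0,0,1,-5,0,0,0,0,0,1,0,0,0,0,0,0,1]

```text
time: 34.88
tool_pos: [0.3386, -0.2249, 0.2192]
ee_rot: [-3.14, -0.001, 1.642]
wrist_force: [0.2, 0.7, -0.3]
width: 0.0004
```

```bash
python3 - <<'E'
from h import *;from bench import cams
st()
import pickle
s={n:cams.snapshot(n) for n in("scene","top")};pickle.dump(s,open("s5.pkl","wb"))
crop(s["scene"],"scene5",200,400,150,300,4)
crop(s["top"],"top5",175,315,130,260,5)
E
```

```text
t 34.88 v(mm) [-251.9 -281.4] z 219.2 rot [-3.1402e+00 -7.0000e-04  1.6425e+00] f v 0.3 0.6 z -0.3 w 0.000 [-0.73 -0.24  1.66 -0.    1.72 -0.8 ]
```

View pics/scene5.png

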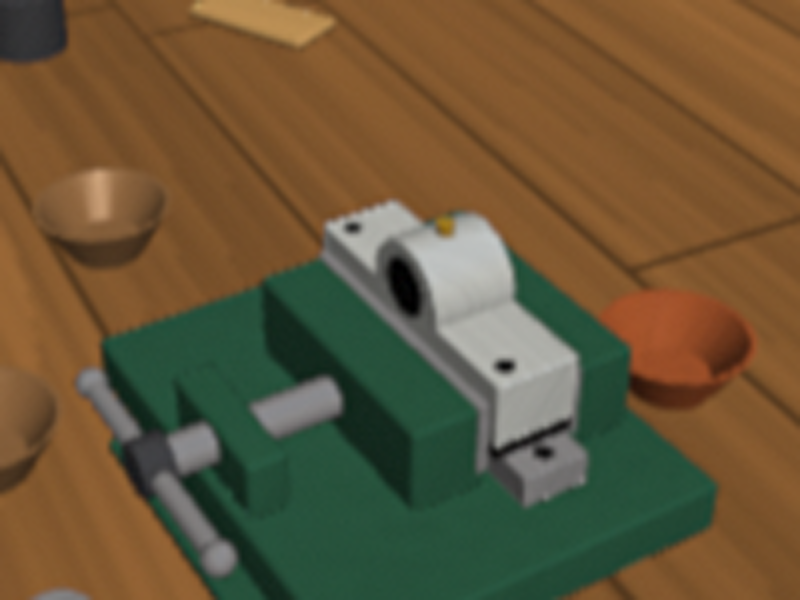

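View pics/top5.png

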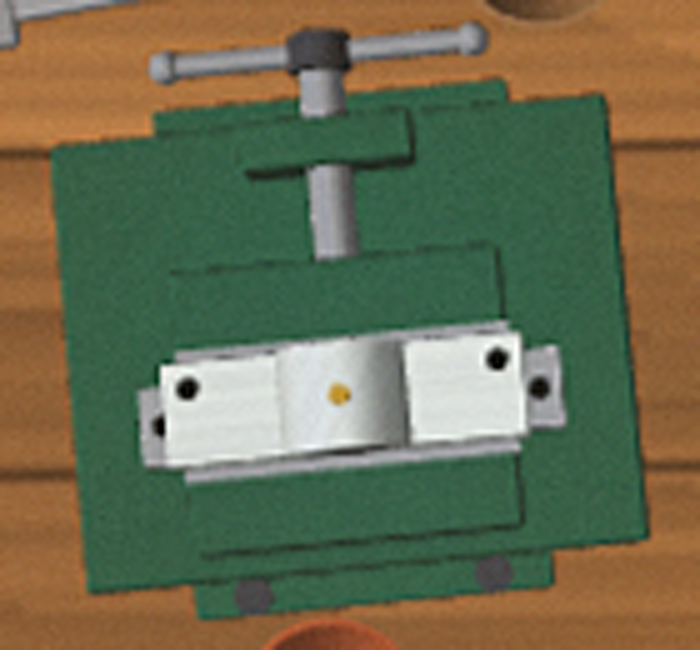

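```bash
python3 - <<'E'
from h import *;import pickle
s=pickle.load(open("s5.pkl","rb"));t,c=s["top"],s["scene"]
T=lambda x,y:(175+(x+.5)/5-.5,130+(y+.5)/5-.5)
S=lambda x,y:(200+(x+.5)/4-.5,150+(y+.5)/4-.5)
for n,cc in(("L",((138,392),(145,466))),("R",((558,346),(565,426)))):
    for q in cc:
        p=onz(t,*T(*q),.051)[:2];print(n,np.round(1e3*np.array([p@EX-O[0],p@EY-O[1]]),1))
for n,a,b in(("hole L",(187,389),(505,365)),("hole R",(497,360),(353,227))):
    c1,d1=ray(t,*T(*a));c2,d2=ray(c,*S(*b))
    k=np.linalg.lstsq(np.c_[d1,-d2],c2-c1,rcond=None)[0];p1=c1+k[0]*d1;p2=c2+k[1]*d2;print(n,(p1+p2)/2,np.linalg.norm(p1-p2))
E
```

```text
L [13.6 84.8]
L [-16.2  84.6]
R [ 15.9 -84.6]
R [-16.4 -84.3]
hole L [0.57241728 0.13636826 0.09117785] 0.0009729861297975735
hole R [0.58170918 0.01683734 0.09083057] 0.0007784402315157039
```

Both strips are home (outer ends at +84.7 and -84.5 mm). The foot tops triangulate to 91.2 and 90.8 mm, so the block is seated and level. The arm is clear, so I'm handing in.

```bash
python3 -c "
from bench import close_job;print(close_job())"
```

```text
the job is handed in; nothing more can be done
None
```

The block is down and level on both parallels, and the job was handed in at about 35 s of the 69 s allowed. I did not test the grip by pulling on the parallels.

- **Parallels:** I slid both in slowly with the closed fingers until they met the stop rib. The end contact rose gently, to at most about 12 N.
- **Pressing:** I pressed the feet by turns. The left foot had two steady pushes, at about 20 N and 22 N. The right foot had one, at about 22 N. Each was held about 2 s. The sideways force on the fingers during these presses was 5–8 N.
- **Last checks:**
  - The outer ends of the parallels measured +84.7 and -84.5 mm along the vise, against ±85 mm at home.
  - The foot tops measured 91.2 and 90.8 mm above the bench, against 91 mm when seated.
  - The highest wrist force I read was about 24 N.
  - The arm stands clear, touching nothing, and it never reached for the bowls, the wrench or the look-alikes.
- **Disagreement:** No check failed. By touch, the vise centre came out about 0.7 mm from my first camera estimate, within the calibration error.

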